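# Raise the guard window of a valve test bench

### The job

Push the sliding window of the sloping test guard up from beneath its lip until the lip is level with the tip of the pointed brass marker on the left-hand post (not the square marker on the right), leave it standing there and draw the hand clear. Only push, do not pinch the lip between the fingers, and leave the two markers and everything else on the bench where they are.

Things in the scene. Friction and masses are not known exactly. Their poses are not given: they have to be found in the camera images.
- sash (a joint): how far the window has been slid up its slope, in m: 0 fully shut, 0.21 at the top stop. The window is counterbalanced: it takes about 2 to 6 N along the slope to move it either way and it stays where it is left. Below the lip lies 45 mm of the flat front of its dark bottom rail, then the fixed sill in much the same plane, so a fingertip has room beneath the lip.
- lip_mid (a point): middle of the lip, a straight aluminium strip 300 mm long, 10 mm thick (up the slope), standing out 30 mm square from the front of the window's bottom rail. The point lies at mid-length, mid-thickness, 14 mm out from the rail (16 mm in from the free edge). z points up the slope, the way it slides (45 degrees, leaning away from the robot), x square into the window, y to the left along the lip.
- arrow_tip (a point): the tip of the pointed brass marker (an arrowhead about 50 mm long, 36 mm high, 12 mm thick) clamped on the left-hand (+y) post of the guard, pointing right towards the window; axes as for lip_mid, so the lip is level with it when both have the same position along z. It is stiffly clamped, do not push it.
- block_mid (a point): the middle of the front of the square-ended brass marker, 46 x 26 mm, on the right-hand (-y) post: it marks another setting and does not matter for this job
- guard: the fixed guard: a 45 degree sloping frame 410 mm wide with a blue front foot 70 mm high, its posts 440 mm long up the slope, standing on the bench; origin at the middle of its front foot on the bench, x ahead into it, y to its left, z up
- valve_a: a green metal valve cartridge, 36 mm across, 55 mm tall, standing on the bench in front of the guard, towards its left; origin under its centre
- valve_b: the same kind of cartridge, green, in front of the guard towards its right; origin under its centre
- valve_c: the same kind of cartridge, red, in front of the guard farther right; origin under its centre
- wrench: a steel spanner lying on the bench left of the robot's front
- pad: a yellow note pad, 210 x 150 x 12 mm, lying on the bench to the right
- radio: a black hand microphone, 80 x 55 x 28 mm with a stub lead, lying right of the guard
- mug: a white mug, 80 mm across, 90 mm tall, on the bench to the left
- earmuffs: black ear defenders, two round cups 72 mm across, on the bench far right

How it is judged:
On the way:
1. the window is being pushed up by fingers beneath its lip, at least 20 mm up from where it stood (contact force between the fingers and sash_c0 above 0.5 N and distance of lip_mid from where it was at the start of the episode above 0.02 m), for 0.1 s.
At the end, for the whole second after the job is handed in: the middle of the lip is within 8 mm of the pointed marker's tip, measured along the slope, and the window stands still by itself (z of lip_mid in the frame of arrow_tip between -0.008 and 0.008 m and velocity of joint sash between -0.005 and 0.005 m/s); the robot touches nothing.
It fails at once if the lip is pinched between the fingers (pressed from above and beneath at once) (contact force between the fingers and sash_c0 above 2 N and contact force between the fingers and sash_c1 above 2 N).
It fails at once if a marker is shifted by more than 5 mm (distance of any of arrow_tip, block_mid from where it was at the start of the episode above 0.005 m).
It fails at once if something else on the bench is moved or lifted by more than 20 mm (distance of any of valve_a, valve_b, valve_c, wrench, pad, radio, mug, earmuffs from where it was at the start of the episode above 0.02 m).
It also fails if it takes over 35 s, if anything falls off the work surface, if the arm or the gripper's body presses on something with over 40 N, if the wrist force passes 120 N, or if a joint passes its speed limit or range.

### The arm

A 6-joint arm with a two-finger parallel gripper is mounted at the origin on the work surface. World frame = base frame: x ahead of the robot, y to its left, z up, the work surface at z = 0. Lengths are in m, angles in rad, forces in N, time in s.
With the tool pointing down it reaches from about 0.375 to 0.975 m from the base axis. Payload 3.8 kg.
Tool frame: the origin (TCP) lies midway between the tips of the shut fingers; the grasp point (between the pads) lies 19 mm behind it (bot.grip_point_offset is the z of the grasp point in the tool frame, in m); z points along the fingers, y is the line along which they close (so a half turn about z gives the same grasp; the last joint's range is limited). The gripper opens to 85 mm and grips with 20 to 120 N. Pads are 22 mm wide; open, the fingers measure 114 mm over their backs; the gripper's body (76 mm by 85 mm) begins 54 mm behind the grasp point. The pads swing forward as they close: fully open they stand 13 mm farther back than shut.
Start: joints at [-1.308, 0.264, 1.604, -0, 1.274, -0.037], TCP at [0.199, -0.645, 0.231] pointing down, gripper open.
Joint ranges: [-2.63, 2.63], [-0.94, 2.18], [0.31, 2.57], [-1.31, 4.45], [0, 2.66], [-2.55, 2.55]. Speed limits (rad/s): [2.57, 2.57, 3.14, 3.14, 3.14, 3.14].

### API

Orientations are given as a rotation vector (axis times angle).
In Python, from workcell import sensors, optics, order, bot gives the robot as it stands.
- The arm moves only by the tool play_rows, never from a script. Its argument "commands" is a list of rows, each a list of 6 numbers: the shift along the tool's x, y, z in cm, then the turn, a rotation vector about the tool's x, y, z in rad. In form: [[dx, dy, dz, wx, wy, wz], ...]. A call has 1 to 5 rows; each row shifts and turns the commanded pose from where the row before left it, along the tool's axes as they then stand; what a row does not reach is not made up. A row lasts 1/12 s, in which the tool goes at most 41.7 mm and 7.16 degrees, less where a joint would pass 70% of its speed; a pose out of reach is approached as far as the arm can. A call with a gripper value outside its range is refused whole. "grip" is the closure, from 0 (fully open) to 1 (shut), set as the call begins (left out, the last holds). The fingers move at their own pace and stop on an object; "force" is the grip in N (left out, the last holds). Time passes only in rows, so rows that do not move let the fingers close. It gives the time, the measured TCP pose, the force, the opening and the grip force at its end, in the units of the state.
- sensors.read_state(): the state, without advancing time (a new reading comes with each control period).
- optics.read_camera(name): name is "scene" or "top"; returns the picture (480x640x3 uint8, red, green, blue); there is no depth.
- optics.camera_info(name): a dict with "mtx" (3x3 intrinsics, pixels), "k1" (the pictures are not rectified: a ray, as slopes to the right and down, at radius r is drawn at 1 + k1 r^2 times it, then the intrinsics apply), "R" (3x3) and "t" (3): a world point X has camera coordinates R X + t. Camera axes: x right, y down, z forward; pixel columns grow to the right and rows downward; lengths in m; the calibration is good to about 2 mm. A picture is of the moment at which its call begins. camera_info takes no time and is no camera call.
- order.finish_job(): hands the job in; it is judged then, once.
The state is a dict: "time": time; "q": joint angles; "joint_vel": joint speeds; "joint_torque": joint torques, N m; "tool_pos": TCP position; "tcp_rot": TCP orientation; "wrist_force": force on the tool from outside, world axes, zero at the start; "torque": the same for the moment, N m; "width": opening from 0.0 (shut) to 1.0 (fully open); "grip_force": force on a finger pad.
Only numpy, scipy, OpenCV 4.12 (cv2) and the standard library are available. Lean on these libraries where they do the work, as an engineer would, in place of code of your own. Each camera call takes 0.05 s, during which the arm holds its last target. There are 200 camera calls.

## Working session

There is one attempt and no reset: what is moved stays moved. The work goes in short steps, Python scripts to look and compute and a tool call to move; the robot and the scene stay as the last step left them, time stands still between calls to the robot, and variables do not carry over. Pictures are saved under pics/ and viewed, at most 10 in all, crops included, and the job is handed in when it is done.

Besides the shell and the picture viewer there is one more tool, called after "Call:" by a JSON object that holds its "name" and its "arguments". play_rows: Moves the arm, as the interface text tells. Its arguments: {"type":"object","properties":{"commands":{"type":"array","items":{"type":"array","items":{"type":"number"}}},"grip":{"type":"number"},"force":{"type":"number"}},"required":["commands"]}

```bash
mkdir -p pics
python3 - <<'E'
from workcell import sensors, optics, order, bot
import cv2
for n in("scene","top"):
    cv2.imwrite(f"pics/{n}0.png",optics.read_camera(n)[:,:,::-1]); print(n,optics.camera_info(n))
print(sensors.read_state())
E
```

```text
scene {'mtx': array([[436.01844813,   0.        , 327.71966377],
       [  0.        , 436.01844813, 239.26544225],
       [  0.        ,   0.        ,   1.        ]]), 'k1': 0.03552098774901524, 'R': array([[-0.77618513,  0.63037052,  0.01302494],
       [ 0.50789998,  0.63735891, -0.57949222],
       [-0.37359637, -0.44317788, -0.81487369]]), 't': array([ 0.37003962, -0.0964201 ,  1.38065105])}
top {'mtx': array([[522.27842731,   0.        , 323.51332214],
       [  0.        , 522.27842731, 235.71413973],
       [  0.        ,   0.        ,   1.        ]]), 'k1': -0.12324990838447152, 'R': array([[ 0.0071956 , -0.99990573,  0.01169407],
       [-0.99234523, -0.008582  , -0.12319614],
       [ 0.12328489, -0.01071808, -0.99231344]]), 't': array([-0.07795312,  0.39697659,  1.5536218 ])}
{'time': 0.1, 'q': array([-1.30787997e+00,  2.64671115e-01,  1.60522074e+00,  7.33470333e-06,
        1.27372270e+00, -3.68892308e-02]), 'joint_vel': array([-3.39238359e-04, -7.69489678e-05, -2.34402102e-03, -9.60558114e-04,
        2.34018127e-03, -1.92751228e-03]), 'joint_torque': array([-7.49885999e-05, -5.16706288e+01, -3.68591845e+01,  9.00656403e-06,
        6.35407152e-03, -1.75426504e-05]), 'tool_pos': array([ 0.19918717, -0.64425285,  0.23010007]), 'tcp_rot': array([-3.10437481e+00, -4.68868287e-01,  3.47000867e-04]), 'wrist_force': array([ 0.83648797, -0.32002274, -0.4241978 ]), 'torque': array([-0.05498802, -0.02234751, -0.00469409]), 'grip_force': 0.0, 'width': 0.9987489184246966}
```

View pics/scene0.png

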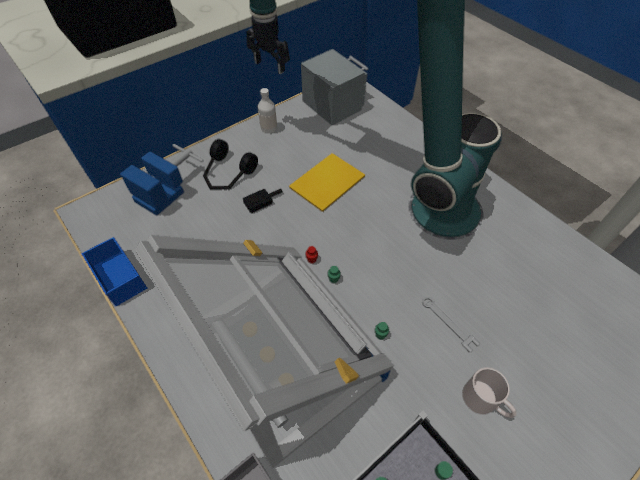

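View pics/top0.png

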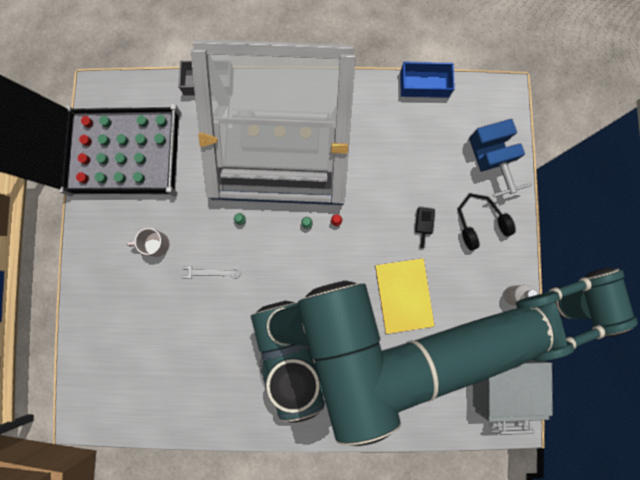

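The guard's front foot is at top-image row ~203, columns 209–343. The arrow is near (207,140), the block near (340,148), and the lip strip runs around rows 170–185. I'll enlarge both.

Run:
```python
import cv2
a=cv2.imread("pics/top0.png")[120:215,190:360]; cv2.imwrite("pics/tc.png",cv2.resize(a,None,fx=4.5,fy=4.5,interpolation=cv2.INTER_CUBIC))
a=cv2.imread("pics/scene0.png")[230:400,220:400]; cv2.imwrite("pics/sc.png",cv2.resize(a,None,fx=3.5,fy=3.5,interpolation=cv2.INTER_CUBIC))
```

```text
(no output)
```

View pics/tc.png

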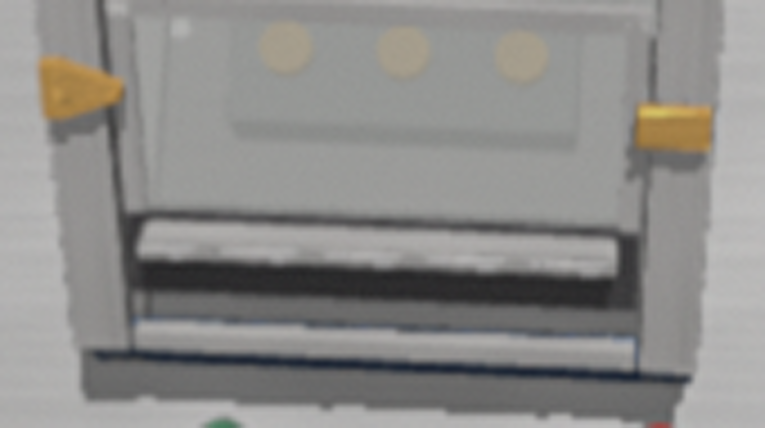

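View pics/sc.png

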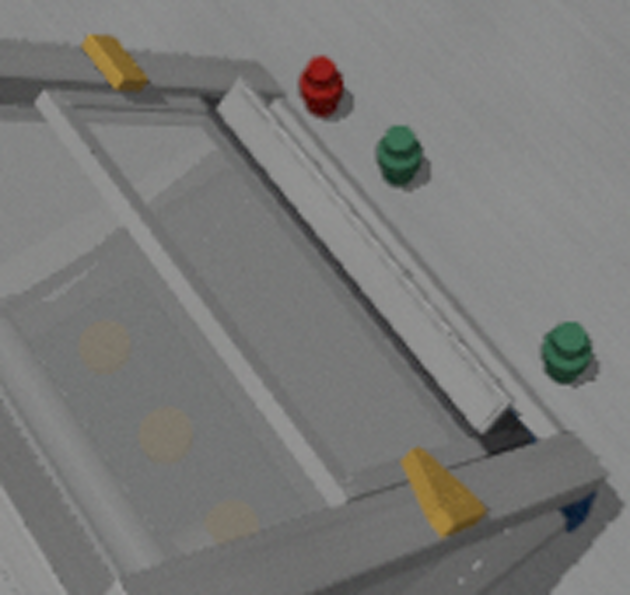

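Top crop: arrow tip is at (124,90). The lip's upper face runs from the root (145,222)-(617,238) to the free edge about (138,250)-(615,262). The foot edge is (92,352)-(690,378). Scene crop: arrow tip is at (411,451), lip free corners at (240,82) and (508,403), and root corners at (222,100) and (485,430).

```bash
cat > h.py <<'E'
import numpy as np, cv2
from workcell import sensors, optics, order, bot
C={n:optics.camera_info(n) for n in("scene","top")}
def ray(n,p):
    c=C[n]; u=cv2.undistortPoints(np.array([[p]],float),c["mtx"],np.array([c["k1"],0,0,0]))[0,0]
    d=c["R"].T@np.array([u[0],u[1],1]); return -c["R"].T@c["t"],d/np.linalg.norm(d)
def tri(pt,ps):
    (o1,d1),(o2,d2)=ray("top",pt),ray("scene",ps)
    s=np.linalg.lstsq(np.c_[d1,-d2],o2-o1,rcond=None)[0]
    a,b=o1+s[0]*d1,o2+s[1]*d2
    return (a+b)/2,np.linalg.norm(a-b)
def atz(n,p,z):
    o,d=ray(n,p); return o+d*(z-o[2])/d[2]
def proj(n,X):
    c=C[n]; return cv2.projectPoints(np.array(X,float).reshape(-1,3),cv2.Rodrigues(c["R"])[0],c["t"],c["mtx"],np.array([c["k1"],0,0,0.]))[0].reshape(-1,2)
tc=lambda u,v:(190+(u+.5)/4.5-.5,120+(v+.5)/4.5-.5)
sc=lambda u,v:(220+(u+.5)/3.5-.5,230+(v+.5)/3.5-.5)
E
python3 - <<'E'
from h import *
np.set_printoptions(precision=4,suppress=True)
P={'tip':((124,90),(411,451)),'freeL':((138,250),(508,403)),'freeR':((615,264),(240,82)),'rootL':((145,222),(485,430)),'rootR':((617,238),(222,100)),
 'blkL':((638,105),(90,36)) ,'postFootL':((92,352),(607,465))}
for k,(a,b) in P.items(): print(k,*tri(tc(*a),sc(*b)))
for p in((92,352),(690,378)): print(atz("top",tc(*p),.07))
for n,p in(('A',(239,216)),('B',(306,220)),('C',(336,217))): print(n,atz("top",p,.055))
print(C['scene']['R'].T@-C['scene']['t'],C['top']['R'].T@-C['top']['t'])
E
```

```text
tip [0.6342 0.2187 0.2227] 0.00011574900761109912
freeL [0.5508 0.2174 0.16  ] 0.002557774167327978
freeR [ 0.5421 -0.0794  0.1626] 0.0014604694269485436
rootL [0.5708 0.2173 0.1482] 0.0008106156113525618
rootR [ 0.5594 -0.0798  0.1559] 0.003886486992758877
blkL [ 0.6231 -0.0988  0.2648] 0.023423249795581344
postFootL [0.501  0.2657 0.0714] 0.004801715221945201
[0.5026 0.264  0.07  ]
[ 0.4883 -0.1312  0.07  ]
A [0.4509 0.1781 0.055 ]
B [ 0.4405 -0.022   0.055 ]
C [ 0.4504 -0.1113  0.055 ]
[0.852  0.4401 1.0644] [ 0.203  -0.0579  1.5915]
```

Triangulation agrees with the given sizes: the lip measures 297 mm against 300, and the foot 395–410 mm. Yaw is about −0.035, and the lip needs to travel about 103 mm up the slope. Next I'll write a helper that gives pose deltas in tool axes.

```bash
cat >> h.py <<'E'
from scipy.spatial.transform import Rotation as Ro
yaw=-.035; r=2**-.5
g=np.array([np.cos(yaw),np.sin(yaw),0]); l=np.array([-g[1],g[0],0]); zz=np.array([0,0,1])
S=r*(g+zz); N=r*(zz-g)     # up slope, out of window
W=lambda s,n,y:s*S+n*N+y*l
RG=np.c_[S,-l,-N] if 0 else None
def goal(sign):  # tool z into window, tool y = sign*l
    z=-N; y=sign*l; return Ro.from_matrix(np.c_[np.cross(y,z),y,z])
def delta(p,R):
    st=sensors.read_state(); R0=Ro.from_rotvec(st["tcp_rot"])
    return R0.inv().apply(p-st["tool_pos"])*100,(R0.inv()*R).as_rotvec()
def slope(p): return np.array([p@S,p@N,p@l])
E
python3 - <<'E'
from h import *
np.set_printoptions(precision=4,suppress=True)
st=sensors.read_state(); print(Ro.from_rotvec(st["tcp_rot"]).as_matrix())
print(slope(np.array([.6342,.2187,.2227])),goal(1).as_matrix(),goal(-1).as_matrix())
print([x for x in dir(bot) if x[0]!='_'])
E
```

```text
[[ 0.9554  0.2953 -0.0005]
 [ 0.2953 -0.9554  0.002 ]
 [ 0.0001 -0.002  -1.    ]]
[ 0.6002 -0.2853  0.2408] [[-0.7067  0.035   0.7067]
 [ 0.0247  0.9994 -0.0247]
 [-0.7071 -0.     -0.7071]] [[ 0.7067 -0.035   0.7067]
 [-0.0247 -0.9994 -0.0247]
 [ 0.7071  0.     -0.7071]]
['MotionError', 'grip_point_offset']
```

Call:
{"name": "play_rows", "arguments": {"commands": [[0,0,-3,0,0,0.112],[0,0,-3,0,0,0.112],[0,0,-3,0,0,0.111],[1.7,-3.3,0,0,0,0],[1.7,-3.3,0,0,0,0]], "grip": 1, "force": 40}}

```text
time: 0.52
tool_pos: [0.2355, -0.5818, 0.3238]
tcp_rot: [3.137, -0.06, 0.003]
wrist_force: [1.1, -0.2, -0.6]
width: 0.299
grip_force: 0.0
```

Call:
{"name": "play_rows", "arguments": {"commands": [[1.7,-3.3,0,0,0,0],[1.7,-3.3,0,0,0,0],[1.7,-3.3,0,0,0,0],[1.7,-3.3,0,0,0,0],[1.7,-3.3,0,0,0,0]]}}

```text
time: 0.93
tool_pos: [0.3267, -0.4163, 0.3207]
tcp_rot: [-3.14, 0.056, 0.001]
wrist_force: [0.3, -0.1, 0.0]
width: 0.002
grip_force: 0.0
```

Call:
{"name": "play_rows", "arguments": {"commands": [[1.7,-3.3,0,0,0,0],[1.7,-3.3,0,0,0,0],[1.7,-3.3,0,0,0,0],[1.7,-3.3,0,0,0,0],[1.7,-3.3,0,0,0,0]]}}

```text
time: 1.35
tool_pos: [0.4174, -0.2545, 0.3209]
tcp_rot: [-3.141, 0.056, 0.001]
wrist_force: [0.5, -0.7, 0.1]
width: -0.004
grip_force: 0.0
```

Call:
{"name": "play_rows", "arguments": {"commands": [[0,-4,0,0,0,0],[0,-4,0,0,0,0],[0,-4,0,0,0,0],[0,-4,0,0,0,0],[0,-4,0,0,0,0]]}}

```text
time: 1.77
tool_pos: [0.4235, -0.0546, 0.3209]
tcp_rot: [-3.141, 0.056, 0.0]
wrist_force: [1.8, 0.7, 0.2]
width: -0.0
grip_force: 0.0
```

Call:
{"name": "play_rows", "arguments": {"commands": [[0,-4,0,0,0,0],[0,-4,0,0,0,0],[0,-4,0,0,0,0],[0,-1,0,0,0,0],[0,0,0,0,0,0]]}}

```text
time: 2.18
tool_pos: [0.4283, 0.076, 0.3208]
tcp_rot: [-3.141, 0.047, 0.001]
wrist_force: [-0.1, -0.4, -0.9]
width: 0.0
grip_force: 0.0
```

Run:
```python
from h import *
np.set_printoptions(precision=4,suppress=True)
p=sensors.read_state()["tool_pos"]; print(p,slope(p),W(.465,-.20,.088),W(.465,-.285,.088)); print(delta(W(.465,-.20,.088),goal(-1)))
```

```text
[0.4283 0.076  0.3208] [ 0.5276 -0.0739  0.091 ] [0.473  0.0715 0.1874] [0.5331 0.0694 0.1273]
(array([ 4.497 ,  0.3247, 13.3422]), array([-0.0024,  0.7862,  0.0046]))
```

Call:
{"name": "play_rows", "arguments": {"commands": [[0,0,0,0,0.112,0],[0,0,0,0,0.112,0],[0,0,0,0,0.112,0],[0,0,0,0,0.112,0],[0,0,0,0,0.112,0]]}}

```text
time: 2.6
tool_pos: [0.4292, 0.0719, 0.322]
tcp_rot: [3.005, -0.056, 0.874]
wrist_force: [-0.5, 0.1, -0.1]
width: 0.005
grip_force: 0.0
```

Call:
{"name": "play_rows", "arguments": {"commands": [[0,0,0,0,0.112,0],[0,0.3,0,0,0.112,0],[-2,0,3,0,0,0],[-2,0,3,0,0,0],[-2,0,3,0,0,0]]}}

```text
time: 3.02
tool_pos: [0.4523, 0.0692, 0.2188]
tcp_rot: [2.888, -0.055, 1.194]
wrist_force: [-24.3, -15.8, -32.6]
width: 0.004
grip_force: 0.0
```

Run:
```python
from h import *
np.set_printoptions(precision=4,suppress=True)
p=sensors.read_state()["tool_pos"]; print(p,slope(p),sensors.read_state()["q"]); print(delta(W(.465,-.20,.088),goal(-1)))
```

```text
[0.4523 0.0692 0.2188] [ 0.4726 -0.1632  0.0849] [ 0.2512 -0.6564  2.5714 -0.4325  0.5038  2.1624]
(array([-0.7589, -0.3158,  3.6816]), array([ 0.0031,  0.0014, -0.0017]))
```

Call:
{"name": "play_rows", "arguments": {"commands": [[0,0,0,0,0,0]]}}

```text
time: 3.1
tool_pos: [0.4531, 0.0692, 0.2164]
tcp_rot: [2.89, -0.053, 1.186]
wrist_force: [-0.0, -0.3, -0.2]
width: -0.0
grip_force: 0.0
```

Run:
```python
from h import *
np.set_printoptions(precision=4,suppress=True)
st=sensors.read_state();p=st["tool_pos"]; print(p,slope(p),st["q"],st["joint_torque"],st["wrist_force"],st["torque"]); print(delta(W(.465,-.20,.088),goal(-1)))
cv2.imwrite("pics/s1.png",optics.read_camera("scene")[:,:,::-1])
```

```text
[0.4531 0.0692 0.2164] [ 0.4715 -0.1655  0.0851] [ 0.2506 -0.6478  2.5701 -0.4332  0.5016  2.1625] [  0.1384  -4.6607 -38.8921  -1.2721  -3.5672   0.5412] [-0.032  -0.2994 -0.1842] [ 0.0051  0.2968 -0.0266]
(array([-0.6275, -0.3082,  3.455 ]), array([ 0.0041,  0.0065, -0.0003]))
```

View pics/s1.png

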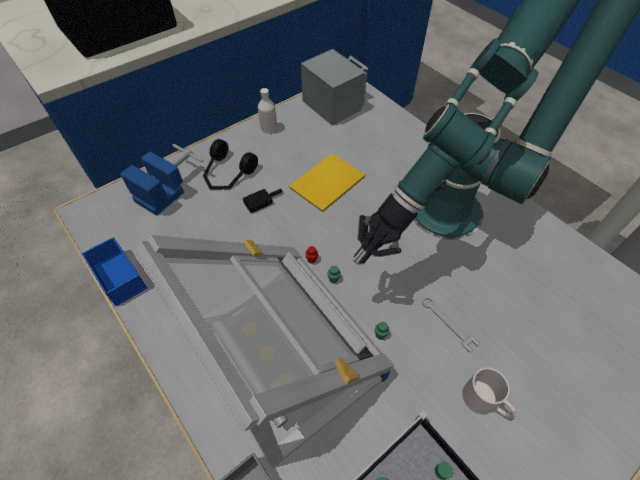

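The gripper is shut and hovering in front of the guard at about (362,258), clear of the valves. The elbow is at its fold limit, so I'll go forward first and tilt the tool a little steeper.

Call:
{"name": "play_rows", "arguments": {"commands": [[1,0,1,0,0,0],[1,0,1,0,-0.09,0],[0,0,0,0,-0.09,0],[0,0,0,0,0,0]]}}

```text
time: 3.48
tool_pos: [0.4838, 0.069, 0.2216]
tcp_rot: [2.989, -0.056, 0.929]
wrist_force: [0.3, 0.5, 0.6]
width: 0.001
grip_force: 0.0
```

```bash
cat >> h.py <<'E'
np.set_printoptions(precision=4,suppress=True)
def show(s,n,y,t=.18):
    st=sensors.read_state();p=st["tool_pos"];R=goal(-1)*Ro.from_rotvec([0,-t,0])
    print(p,slope(p),"q",st["q"],"F",st["wrist_force"]); print(delta(W(s,n,y),R)); print(R.as_matrix()[:,2]@S,R.as_matrix()[:,2]@N)
E
python3 -c "
from h import *
show(.46,-.23,.088)"
```

```text
[0.4838 0.069  0.2216] [ 0.4968 -0.1835  0.0859] q [ 0.1763 -0.4755  2.4029 -0.205   0.632   1.9143] F [0.3399 0.5164 0.6466]
(array([-2.7794, -0.2134,  5.2453]), array([ 0.0014,  0.0025, -0.0023]))
-0.17902957342582407 -0.9838436927881216
```

Call:
{"name": "play_rows", "arguments": {"commands": [[-2.3,-0.2,1,0,0,0],[0,0,2,0,0,0],[0,0,2,0,0,0],[0,0,0,0,0,0]]}}

```text
time: 3.82
tool_pos: [0.4874, 0.0701, 0.1593]
tcp_rot: [2.99, -0.054, 0.918]
wrist_force: [-1.0, 0.2, -0.9]
width: -0.001
grip_force: 0.0
```

Run:
```python
from h import *
show(.460,-.283,.088)
a=optics.read_camera("scene")[230:400,220:440,::-1]; cv2.imwrite("pics/s2.png",cv2.resize(a,None,fx=3.5,fy=3.5,interpolation=cv2.INTER_CUBIC))
```

```text
[0.4874 0.0701 0.1593] [ 0.4553 -0.2301  0.0872] q [ 0.1786 -0.3812  2.4667 -0.2646  0.4859  1.9835] F [-1.0181  0.1738 -0.8628]
(array([ 1.4564, -0.1013,  5.1098]), array([0.0033, 0.0096, 0.0002]))
-0.17902957342582407 -0.9838436927881216
```

View pics/s2.png

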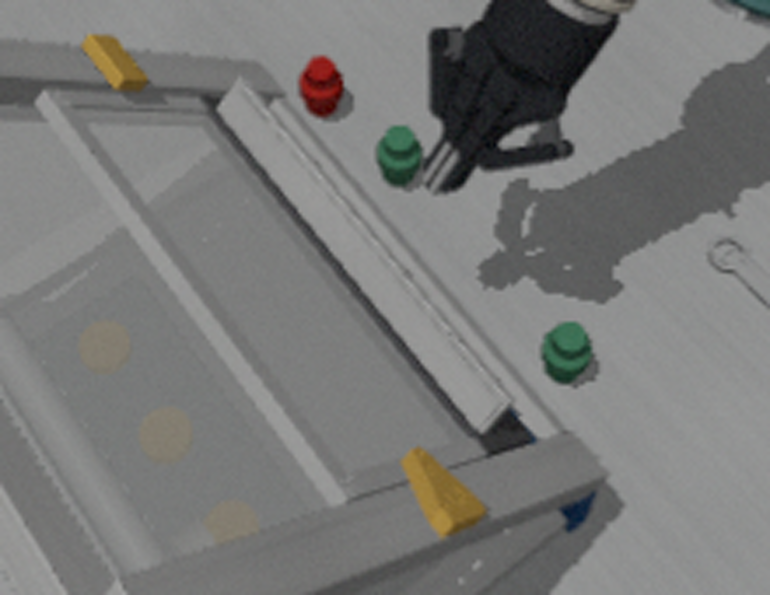

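The fingertips are at crop (432,180), in front of and below the lip, and nothing is touching. I'll go in beneath the lip.

Call:
{"name": "play_rows", "arguments": {"commands": [[0.3,0,1.7,0,0,0],[0.3,0,1.7,0,0,0],[0.3,0,1.2,0,0,0],[0,0,0,0,0,0]]}}

```text
time: 4.2
tool_pos: [0.5232, 0.0697, 0.1303]
tcp_rot: [2.989, -0.054, 0.925]
wrist_force: [0.5, 0.4, 0.2]
width: -0.0
grip_force: 0.0
```

Run:
```python
from h import *
show(.460,-.287,.088)
```

```text
[0.5232 0.0697 0.1303] [ 0.4601 -0.2759  0.0879] q [ 0.1577 -0.2449  2.4383 -0.3068  0.373   2.0176] F [0.4664 0.3896 0.2274]
(array([ 0.1924, -0.0077,  1.0977]), array([ 0.0019,  0.0052, -0.0002]))
-0.17902957342582407 -0.9838436927881216
```

Call:
{"name": "play_rows", "arguments": {"commands": [[0,0,0.8,0,0,0],[0.5,0,-0.1,0,0,0],[0.5,0,-0.1,0,0,0],[0.5,0,-0.1,0,0,0],[0,0,0,0,0,0]]}}

```text
time: 4.62
tool_pos: [0.5405, 0.0699, 0.1377]
tcp_rot: [2.989, -0.054, 0.932]
wrist_force: [0.5, 0.5, 1.7]
width: -0.003
grip_force: 0.0
```

Call:
{"name": "play_rows", "arguments": {"commands": [[0.5,0,-0.1,0,0,0],[0.5,0,-0.1,0,0,0],[0.5,0,-0.1,0,0,0],[0.5,0,-0.1,0,0,0],[0,0,0,0,0,0]]}}

```text
time: 5.03
tool_pos: [0.5539, 0.0691, 0.1508]
tcp_rot: [2.989, -0.053, 0.928]
wrist_force: [-0.8, -1.0, 0.3]
width: -0.001
grip_force: 0.5
```

Run:
```python
from h import *
show(.5,-.285,.088)
```

```text
[0.5539 0.0691 0.1508] [ 0.4964 -0.2831  0.0885] q [ 0.1424 -0.2084  2.3675 -0.2621  0.3999  1.9601] F [-0.8403 -0.9802  0.2873]
(array([0.391 , 0.0461, 0.1206]), array([ 0.0009,  0.0031, -0.0004]))
-0.17902957342582407 -0.9838436927881216
```

Call:
{"name": "play_rows", "arguments": {"commands": [[0.5,0,-0.1,0,0,0],[0.5,0,-0.1,0,0,0],[0.5,0,-0.1,0,0,0],[0.5,0,-0.1,0,0,0]]}}

```text
time: 5.37
tool_pos: [0.5671, 0.0686, 0.1641]
tcp_rot: [2.99, -0.053, 0.925]
wrist_force: [-0.8, 1.6, -3.3]
width: -0.001
grip_force: 1.2
```

Run:
```python
from h import *
show(.5,-.285,.088)
a=optics.read_camera("scene")[230:400,220:440,::-1]; b=optics.read_camera("top")[120:215,190:360,::-1]
a=cv2.resize(a,None,fx=3.5,fy=3.5,interpolation=cv2.INTER_CUBIC); cv2.imwrite("pics/s3.png",a)
```

```text
[0.5671 0.0686 0.1641] [ 0.5152 -0.283   0.0884] q [ 0.1358 -0.198   2.3303 -0.2368  0.4269  1.9288] F [-0.8388  1.6143 -3.3255]
(array([-1.4534,  0.0361,  0.4744]), array([ 0.0012,  0.0054, -0.0002]))
-0.17902957342582407 -0.9838436927881216
```

View pics/s3.png

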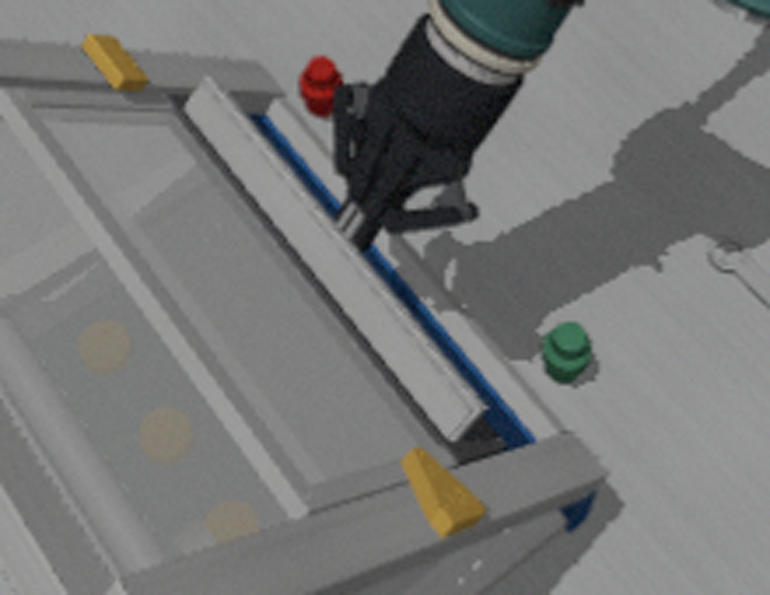

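The lip is being pushed up: its left free corner moved from crop (508,403) to about (484,406), and the right one from (240,82) to (208,78). I'll measure the travel by intersecting rays with the lip plane.

```bash
cat >> h.py <<'E'
def pl(n,p,off):
    o,d=ray(n,p); return slope(o+d*(off-o@N)/(d@N))
E
python3 - <<'E'
from h import *
for p in((508,403),(484,406),(240,82),(208,78)): print(pl("scene",sc(*p),-.270))
for p in((485,430),(454,440),(222,100),(186,99)): print(pl("scene",sc(*p),-.298))
print("tip",pl("scene",sc(411,451),-.285),pl("top",tc(124,90),-.285))
for p in ((138,250),(615,264)): print("top",pl("top",tc(*p),-.270))
E
```

```text
[ 0.5001 -0.27    0.2363]
[ 0.527 -0.27   0.234]
[ 0.4991 -0.27   -0.0602]
[ 0.5322 -0.27   -0.0623]
[ 0.4934 -0.298   0.2349]
[ 0.5318 -0.298   0.2353]
[ 0.4845 -0.298  -0.0726]
[ 0.5248 -0.298  -0.0718]
tip [ 0.6007 -0.285   0.2409] [ 0.6003 -0.285   0.2408]
top [ 0.4965 -0.27    0.2375]
top [ 0.5007 -0.27   -0.0609]
```

Call:
{"name": "play_rows", "arguments": {"commands": [[0.5,0,-0.1,0,0,0],[0.5,0,-0.1,0,0,0],[0.5,0,-0.1,0,0,0],[0.5,0,-0.1,0,0,0],[0.5,0,-0.1,0,0,0]]}}

```text
time: 5.88
tool_pos: [0.585, 0.0679, 0.1826]
tcp_rot: [2.99, -0.053, 0.925]
wrist_force: [-0.7, 0.5, -2.4]
width: 0.001
grip_force: 1.2
```

Call:
{"name": "play_rows", "arguments": {"commands": [[0.5,0,-0.1,0,0,0],[0.5,0,-0.1,0,0,0],[0.5,0,-0.1,0,0,0],[0.5,0,-0.1,0,0,0],[0.3,0,-0.05,0,0,0]]}}

```text
time: 6.3
tool_pos: [0.602, 0.0673, 0.2001]
tcp_rot: [2.989, -0.053, 0.927]
wrist_force: [-1.2, -0.4, -1.7]
width: 0.001
grip_force: 1.1
```

Call:
{"name": "play_rows", "arguments": {"commands": [[0.3,0,-0.05,0,0,0],[0.3,0,-0.05,0,0,0],[0,0,0,0,0,0],[0,0,0,0,0,0]]}}

```text
time: 6.63
tool_pos: [0.6065, 0.0673, 0.2044]
tcp_rot: [2.989, -0.053, 0.929]
wrist_force: [-0.2, 0.2, 0.3]
width: -0.004
grip_force: 0.1
```

Run:
```python
from h import *
show(.58,-.285,.088)
a=optics.read_camera("scene")[220:390,200:400,::-1]; b=optics.read_camera("top")[120:200,190:360,::-1]
cv2.imwrite("pics/s4.png",cv2.resize(a,None,fx=3.5,fy=3.5,interpolation=cv2.INTER_CUBIC))
cv2.imwrite("pics/t4.png",cv2.resize(b,None,fx=4.5,fy=4.5,interpolation=cv2.INTER_CUBIC))
```

```text
[0.6065 0.0673 0.2044] [ 0.5715 -0.2823  0.0885] q [ 0.12   -0.1657  2.2229 -0.1872  0.4946  1.8645] F [-0.2361  0.1783  0.3367]
(array([0.8886, 0.0477, 0.1062]), array([ 0.0008,  0.0026, -0.0004]))
-0.17902957342582407 -0.9838436927881216
```

View pics/s4.png

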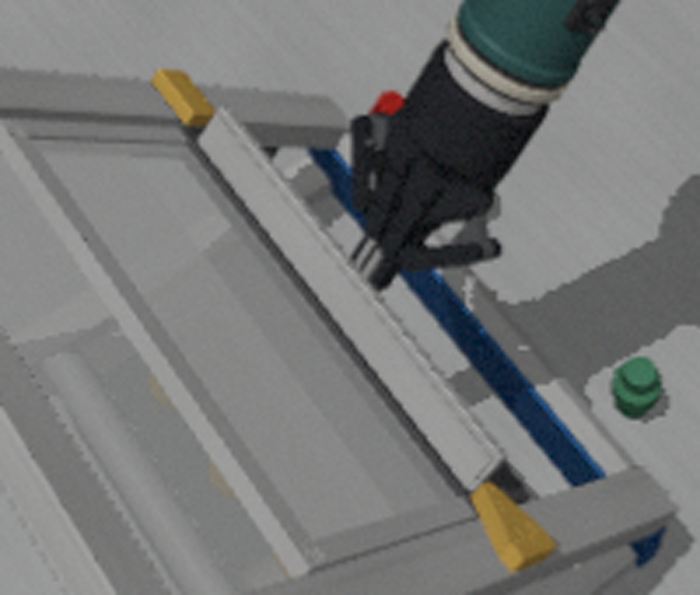

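The lip is now close to the arrow tip. In this crop the left end's free corner is at (502,455), the root corner at (472,488) and the tip at (481,486). On the right, the free corner is at (222,106) and the root corner at (200,137).

Run:
```python
from h import *
s2=lambda u,v:(200+(u+.5)/3.5-.5,220+(v+.5)/3.5-.5)
for p,n in(((502,455),-.27),((222,106),-.27),((472,488),-.298),((200,137),-.298)): print(pl("scene",s2(*p),n))
```

```text
[ 0.5866 -0.27    0.2339]
[ 0.5865 -0.27   -0.0658]
[ 0.5883 -0.298   0.2338]
[ 0.5862 -0.298  -0.066 ]
```

View pics/t4.png

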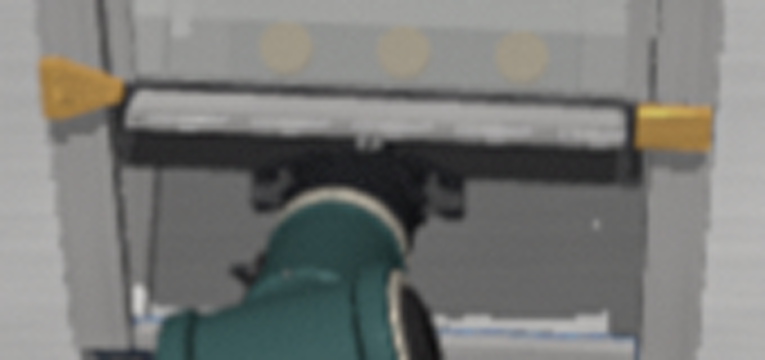

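Run:
```python
from h import *
for p,n in(((145,222),-.298),((135,91),-.298),((617,238),-.298),((622,107),-.298),((138,262),-.27),((127,130),-.27),((615,277),-.27),((626,147),-.27)): print(p,pl("top",tc(*p),n))
```

```text
(145, 222) [ 0.5002 -0.298   0.2379]
(135, 91) [ 0.593 -0.298  0.237]
(617, 238) [ 0.5027 -0.298  -0.0616]
(622, 107) [ 0.5954 -0.298  -0.0607]
(138, 262) [ 0.4877 -0.27    0.2382]
(127, 130) [ 0.5812 -0.27    0.2376]
(615, 277) [ 0.4912 -0.27   -0.0612]
(626, 147) [ 0.5833 -0.27   -0.0641]
```

The two views put the remaining travel at 12 to 19 mm, so I'll push 8 mm more. Then I'll measure the travel by matching the lip in slope-plane-rectified images against the starting pictures.

Call:
{"name": "play_rows", "arguments": {"commands": [[0.3,0,-0.05,0,0,0],[0.3,0,-0.05,0,0,0],[0.2,0,-0.05,0,0,0],[0,0,0,0,0,0],[0,0,0,0,0,0]]}}

```text
time: 7.15
tool_pos: [0.6117, 0.0671, 0.2095]
tcp_rot: [2.989, -0.053, 0.927]
wrist_force: [-1.0, -0.5, -0.6]
width: -0.001
grip_force: 0.5
```

```bash
cat >> h.py <<'E'
def rect(n,img,off,s0=.45,s1=.66,y0=-.10,y1=.27,res=.0005):
    s,y=np.meshgrid(np.arange(s0,s1,res),np.arange(y0,y1,res),indexing="ij")
    X=s[...,None]*S+off*N+y[...,None]*l
    m=proj(n,X).reshape(*s.shape,2).astype(np.float32)
    return cv2.remap(img,m[...,0],m[...,1],cv2.INTER_CUBIC)
def travel(n,img0,img1,off):
    a=rect(n,img0,off,.470,.520,.13,.225); b=rect(n,img1,off,.50,.66,.13,.225)
    r=cv2.matchTemplate(b,a,cv2.TM_CCOEFF_NORMED)[:,0]; i=r.argmax(); return .50+i*.0005-.470,r[i]
E
python3 - <<'E'
from h import *
p=sensors.read_state()["tool_pos"]; print(slope(p))
for n in("top","scene"):
    i0=cv2.imread(f"pics/{n}0.png"); i1=optics.read_camera(n)[:,:,::-1].copy(); cv2.imwrite(f"pics/{n}5.png",i1)
    for off in(-.27,-.285,-.298): print(n,off,travel(n,i0,i1,off))
    cv2.imwrite(f"pics/r_{n}.png",rect(n,i1,-.285,.55,.65))
    # edge profile along s near left end
    for im,a in((i0,.47),(i1,.56)):
        pr=cv2.cvtColor(rect(n,im,-.285,a,a+.07,.15,.22),cv2.COLOR_BGR2GRAY).mean(1); print([f"{a+i*.0005:.3f}:{pr[i]:.0f}" for i in range(0,140,4)])
E
```

```text
[ 0.5788 -0.2825  0.0884]
top -0.27 (np.float64(0.09800000000000009), np.float32(0.9786957))
top -0.285 (np.float64(0.09899999999999998), np.float32(0.9606186))
top -0.298 (np.float64(0.09950000000000003), np.float32(0.93483055))
['0.470:44', '0.472:43', '0.474:41', '0.476:42', '0.478:52', '0.480:75', '0.482:106', '0.484:131', '0.486:149', '0.488:159', '0.490:162', '0.492:161', '0.494:159', '0.496:160', '0.498:164', '0.500:168', '0.502:171', '0.504:171', '0.506:166', '0.508:150', '0.510:123', '0.512:94', '0.514:79', '0.516:89', '0.518:111', '0.520:131', '0.522:143', '0.524:150', '0.526:153', '0.528:155', '0.530:155', '0.532:155', '0.534:155', '0.536:155', '0.538:154']
['0.560:41', '0.562:41', '0.564:42', '0.566:42', '0.568:42', '0.570:43', '0.572:43', '0.574:42', '0.576:38', '0.578:41', '0.580:59', '0.582:93', '0.584:126', '0.586:142', '0.588:152', '0.590:158', '0.592:155', '0.594:152', '0.596:155', '0.598:161', '0.600:165', '0.602:167', '0.604:165', '0.606:153', '0.608:118', '0.610:80', '0.612:69', '0.614:83', '0.616:111', '0.618:133', '0.620:142', '0.622:147', '0.624:149', '0.626:1
[... 431 characters left out ...]
:145', '0.502:145', '0.504:144', '0.506:144', '0.508:144', '0.510:144', '0.512:144', '0.514:145', '0.516:144', '0.518:144', '0.520:144', '0.522:141', '0.524:130', '0.526:102', '0.528:71', '0.530:56', '0.532:60', '0.534:65', '0.536:68', '0.538:77']
['0.560:125', '0.562:119', '0.564:118', '0.566:122', '0.568:132', '0.570:147', '0.572:155', '0.574:151', '0.576:145', '0.578:140', '0.580:138', '0.582:143', '0.584:149', '0.586:151', '0.588:152', '0.590:153', '0.592:154', '0.594:153', '0.596:154', '0.598:155', '0.600:154', '0.602:154', '0.604:153', '0.606:154', '0.608:154', '0.610:154', '0.612:154', '0.614:154', '0.616:153', '0.618:153', '0.620:144', '0.622:111', '0.624:70', '0.626:59', '0.628:69']
```

Both views agree on 98.5 mm of travel. That puts the lip middle at s≈0.596 against 0.600 for the tip, so about 4.5 mm remains. I'll push that, then back the finger down the slope and out.

Call:
{"name": "play_rows", "arguments": {"commands": [[0.25,0,-0.04,0,0,0],[0.2,0,-0.04,0,0,0],[0,0,0,0,0,0],[0,0,0,0,0,0],[0,0,0,0,0,0]]}}

```text
time: 7.67
tool_pos: [0.6148, 0.0669, 0.2126]
tcp_rot: [2.99, -0.053, 0.927]
wrist_force: [-2.5, 0.9, -0.5]
width: -0.004
grip_force: 0.6
```

Run:
```python
from h import *
p=sensors.read_state()["tool_pos"]; print(slope(p))
out=[]
for n in("top","scene"):
    i0=cv2.imread(f"pics/{n}0.png"); i1=optics.read_camera(n)[:,:,::-1].copy()
    for off in(-.27,-.298): print(n,off,travel(n,i0,i1,off))
    out.append(cv2.resize(rect(n,i1,-.284,.55,.65,.0,.27,.0005)[::-1,::-1],None,fx=1.4,fy=1.4))
cv2.imwrite("pics/r6.png",np.vstack(out)); print(out[0].shape)
```

```text
[ 0.5831 -0.2825  0.0884]
top -0.27 (np.float64(0.10250000000000004), np.float32(0.98026794))
top -0.298 (np.float64(0.10399999999999998), np.float32(0.94185483))
scene -0.27 (np.float64(0.10200000000000009), np.float32(0.3811342))
scene -0.298 (np.float64(0.10299999999999998), np.float32(0.9872281))
(280, 756, 3)
```

View pics/r6.png

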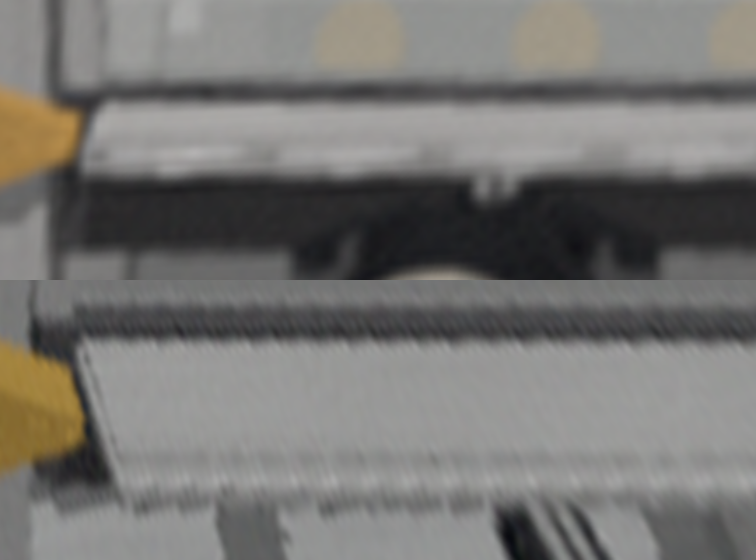

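In the rectified views the tip is centred at row ~133 and the lip at rows 101–180. Combining the two views, the lip is 1 to 2.5 mm low. I'll nudge it 1.5 mm, then withdraw down the slope and outward.

Call:
{"name": "play_rows", "arguments": {"commands": [[0.15,0,-0.03,0,0,0],[0,0,0,0,0,0],[0,0,0,0,0,0],[-0.7,0,0.1,0,0,0],[-0.7,0,0.1,0,0,0]]}}

```text
time: 8.18
tool_pos: [0.6059, 0.0672, 0.2046]
tcp_rot: [2.989, -0.053, 0.929]
wrist_force: [0.2, 0.2, 0.1]
width: 0.008
grip_force: 0.0
```

Call:
{"name": "play_rows", "arguments": {"commands": [[-0.5,0,-2,0,0,0],[-0.5,0,-2.5,0,0,0],[-0.5,0,-2.5,0,0,0],[0,0,0,0,0,0],[0,0,0,0,0,0]]}}

```text
time: 8.6
tool_pos: [0.5537, 0.0693, 0.2548]
tcp_rot: [2.988, -0.053, 0.932]
wrist_force: [-0.5, 0.3, -0.1]
width: 0.0
grip_force: 0.0
```

Run:
```python
from h import *
st=sensors.read_state(); print(slope(st["tool_pos"]),st["wrist_force"],st["q"])
for n in("top","scene"):
    i0=cv2.imread(f"pics/{n}0.png"); i1=optics.read_camera(n)[:,:,::-1].copy()
    for off in(-.27,-.298): print(n,off,travel(n,i0,i1,off))
```

```text
[ 0.5698 -0.2094  0.0887] [-0.5104  0.3114 -0.1436] [ 0.1428 -0.3349  2.2539 -0.1716  0.6324  1.8568]
top -0.27 (np.float64(0.10350000000000004), np.float32(0.9754899))
top -0.298 (np.float64(0.10499999999999998), np.float32(0.9240119))
scene -0.27 (np.float64(0.10350000000000004), np.float32(0.6665448))
scene -0.298 (np.float64(0.10399999999999998), np.float32(0.9865499))
```

The window stayed at about 104 mm of travel, level with the tip within 2 mm. The fingers are about 58 mm clear of the lip.

```bash
python3 -c "
from workcell import order
print(order.finish_job())"
```

```text
the job is handed in; nothing more can be done
None
```

I pushed the window up about 104 mm, so its lip is level with the pointed marker's tip to about 2 mm by camera measurement. It stayed put after I drew the hand clear, and I have handed the job in; no verdict was shown.

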